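# Update the vial stock tags

## Task

Each vial bin at the stock station has a hinged status tag in front of it. With the fingertips, push tags over where needed so that only the bins whose rack is completely full of vials have their tag leaning towards the bin with its round dot showing, and every other bin has its tag leaning away from the bin with its bar showing. Leave the racks, the bottle, the jar and the filter cup where they stand.

Things in the scene. Friction and masses are not known exactly. Their poses are not given: they have to be found in the camera images.
- bay_a: one of four like, fixed bays in a row (any order), 120 mm apart, all of one yaw, on a 12 mm base board: a white open bin 120 mm (x) by 108 mm (y), walls 3 mm thick, 45 mm high, with a tag stand before it. Origin: centre of the bin's underside, 12 mm above the table; x from the tag through the bin, away from the robot; y along the row; z up.
- hinge_a (a point): middle of the hinge line (along y) of bay_a's tag, 100 mm in front (-x) of the bay's origin, 68 mm above it, 80 mm above the table; axes as the bay. Two cheeks beside the tag (26 mm along x, 5 mm thick, 70 mm over both) rise 12 mm above the hinge line; stop pins between them within 14 mm in x, 9 mm above the line.
- tag_a (a joint): bay_a's tag: white plate 56 mm wide, 60 mm from hinge to edge, 4 mm thick, 30 g, swings freely. Lean in rad: 0 upright, +0.7 at the stop towards the bin (black round dot faces up), -0.7 at the stop towards the robot (black bar faces up). Past upright it falls to that stop by its weight; there its top edge is 46 mm above the hinge, 39 mm to that side. Under 1 N moves it.
- bay_b: one of four like, fixed bays in a row (any order), 120 mm apart, all of one yaw, on a 12 mm base board: a white open bin 120 mm (x) by 108 mm (y), walls 3 mm thick, 45 mm high, with a tag stand before it. Origin: centre of the bin's underside, 12 mm above the table; x from the tag through the bin, away from the robot; y along the row; z up.
- hinge_b (a point): middle of the hinge line (along y) of bay_b's tag, 100 mm in front (-x) of the bay's origin, 68 mm above it, 80 mm above the table; axes as the bay. Two cheeks beside the tag (26 mm along x, 5 mm thick, 70 mm over both) rise 12 mm above the hinge line; stop pins between them within 14 mm in x, 9 mm above the line.
- tag_b (a joint): bay_b's tag: white plate 56 mm wide, 60 mm from hinge to edge, 4 mm thick, 30 g, swings freely. Lean in rad: 0 upright, +0.7 at the stop towards the bin (black round dot faces up), -0.7 at the stop towards the robot (black bar faces up). Past upright it falls to that stop by its weight; there its top edge is 46 mm above the hinge, 39 mm to that side. Under 1 N moves it.
- bay_c: one of four like, fixed bays in a row (any order), 120 mm apart, all of one yaw, on a 12 mm base board: a white open bin 120 mm (x) by 108 mm (y), walls 3 mm thick, 45 mm high, with a tag stand before it. Origin: centre of the bin's underside, 12 mm above the table; x from the tag through the bin, away from the robot; y along the row; z up.
- hinge_c (a point): middle of the hinge line (along y) of bay_c's tag, 100 mm in front (-x) of the bay's origin, 68 mm above it, 80 mm above the table; axes as the bay. Two cheeks beside the tag (26 mm along x, 5 mm thick, 70 mm over both) rise 12 mm above the hinge line; stop pins between them within 14 mm in x, 9 mm above the line.
- tag_c (a joint): bay_c's tag: white plate 56 mm wide, 60 mm from hinge to edge, 4 mm thick, 30 g, swings freely. Lean in rad: 0 upright, +0.7 at the stop towards the bin (black round dot faces up), -0.7 at the stop towards the robot (black bar faces up). Past upright it falls to that stop by its weight; there its top edge is 46 mm above the hinge, 39 mm to that side. Under 1 N moves it.
- bay_d: one of four like, fixed bays in a row (any order), 120 mm apart, all of one yaw, on a 12 mm base board: a white open bin 120 mm (x) by 108 mm (y), walls 3 mm thick, 45 mm high, with a tag stand before it. Origin: centre of the bin's underside, 12 mm above the table; x from the tag through the bin, away from the robot; y along the row; z up.
- hinge_d (a point): middle of the hinge line (along y) of bay_d's tag, 100 mm in front (-x) of the bay's origin, 68 mm above it, 80 mm above the table; axes as the bay. Two cheeks beside the tag (26 mm along x, 5 mm thick, 70 mm over both) rise 12 mm above the hinge line; stop pins between them within 14 mm in x, 9 mm above the line.
- tag_d (a joint): bay_d's tag: white plate 56 mm wide, 60 mm from hinge to edge, 4 mm thick, 30 g, swings freely. Lean in rad: 0 upright, +0.7 at the stop towards the bin (black round dot faces up), -0.7 at the stop towards the robot (black bar faces up). Past upright it falls to that stop by its weight; there its top edge is 46 mm above the hinge, 39 mm to that side. Under 1 N moves it.
- rack_full_1: grey vial rack in one of the bins, 98 mm (x) by 70 mm (y), 24 mm high, completely full: vials in all 6 places. Amber vials with white caps, 26 mm in diameter, tops 63 mm above the rack's underside (78 mm above the table). One loose piece of about 0.35 kg. Origin: centre of its underside; z up.
- rack_full_2: grey vial rack in one of the bins, 98 mm (x) by 70 mm (y), 24 mm high, completely full: vials in all 6 places. Amber vials with white caps, 26 mm in diameter, tops 63 mm above the rack's underside (78 mm above the table). One loose piece of about 0.35 kg. Origin: centre of its underside; z up.
- rack_full_3: grey vial rack in one of the bins, 98 mm (x) by 70 mm (y), 24 mm high, completely full: vials in all 6 places. Amber vials with white caps, 26 mm in diameter, tops 63 mm above the rack's underside (78 mm above the table). One loose piece of about 0.35 kg. Origin: centre of its underside; z up.
- rack_part: grey vial rack in one of the bins, 98 mm (x) by 70 mm (y), 24 mm high, not full: 3 vials, 3 empty places. Amber vials with white caps, 26 mm in diameter, tops 63 mm above the rack's underside (78 mm above the table). One loose piece of about 0.35 kg. Origin: centre of its underside; z up.
- reagent_bottle: amber reagent bottle with black cap, 68 mm diameter, 150 mm tall, beside one end (its +y end) of the station. A bystander; origin at the centre of its underside.
- sample_jar: white capped sample jar, 64 mm diameter, 85 mm tall, beside the other end (-y) of the station. A bystander; origin at the centre of its underside.
- filter_cup: small grey open filter cup, 64 mm across the rim, 60 mm tall, standing in front of the station (robot side). A bystander; origin at the centre of its underside.

How it is judged (in metres and radians):
At the end, for the whole second after the job is handed in: The tags of the three bins with a full rack lean towards their bin (above 0.55 rad, stop at 0.7), the tag of the other leans away (below -0.55, stop at -0.7), all at rest (under 0.2 rad/s), and every rack is still in its bin (centre within 30 mm of the bin's) (((horizontal distance between any of rack_full_1, rack_full_2, rack_full_3 and bay_a below 0.03 m and value of joint tag_a above 0.55 rad) or (horizontal distance between rack_part and bay_a below 0.03 m and value of joint tag_a below -0.55 rad)) and velocity of joint tag_a between -0.2 and 0.2 rad/s and ((horizontal distance between any of rack_full_1, rack_full_2, rack_full_3 and bay_b below 0.03 m and value of joint tag_b above 0.55 rad) or (horizontal distance between rack_part and bay_b below 0.03 m and value of joint tag_b below -0.55 rad)) and velocity of joint tag_b between -0.2 and 0.2 rad/s and ((horizontal distance between any of rack_full_1, rack_full_2, rack_full_3 and bay_c below 0.03 m and value of joint tag_c above 0.55 rad) or (horizontal distance between rack_part and bay_c below 0.03 m and value of joint tag_c below -0.55 rad)) and velocity of joint tag_c between -0.2 and 0.2 rad/s and ((horizontal distance between any of rack_full_1, rack_full_2, rack_full_3 and bay_d below 0.03 m and value of joint tag_d above 0.55 rad) or (horizontal distance between rack_part and bay_d below 0.03 m and value of joint tag_d below -0.55 rad)) and velocity of joint tag_d between -0.2 and 0.2 rad/s); the robot touches nothing.
It fails at once if a vial rack is lifted or shifted by more than 20 mm (distance of any of rack_full_1, rack_full_2, rack_full_3, rack_part from where it was at the start of the episode above 0.02 m).
It fails at once if a vial rack is tipped by more than 0.2 rad (angle between any of rack_full_1, rack_full_2, rack_full_3, rack_part's own z axis and vertical above 0.2 rad).
It fails at once if the bottle, the jar or the filter cup is moved by more than 30 mm or tipped over (distance of any of reagent_bottle, sample_jar, filter_cup from where it was at the start of the episode above 0.03 m or angle between any of reagent_bottle, sample_jar, filter_cup's own z axis and vertical above 0.5 rad).
It also fails if it takes over 58 s, if anything falls off the work surface, if the arm or the gripper's body presses on something with over 40 N, if the wrist force passes 120 N, or if a joint passes its speed limit or range.

## Robot

A 6-joint arm with a two-finger parallel gripper is mounted at the origin on the work surface. World frame = base frame: x ahead of the robot, y to its left, z up, the work surface at z = 0. Lengths are in m, angles in degrees, forces in N, time in s.
With the tool pointing down it reaches from about 0.3 to 0.75 m from the base axis. Payload 8.5 kg.
Tool frame: the origin (TCP) lies at the very end of the fingers, on their centre line; the grasp point (between the pads) lies 19 mm behind it; x points along the fingers, y is the direction in which the jaws open and shut, and the axes are right-handed (so a half turn about x gives the same grasp; the last joint's range is limited). The gripper opens to 85 mm and grips with 20 to 120 N. Pads are 22 mm wide; open, the fingers measure 114 mm over their backs; the gripper's body (76 mm by 85 mm) begins 54 mm behind the grasp point. The pads swing forward as they close: fully open they stand 13 mm farther back than shut.
Start: joints at [58.081, 21.807, 74.336, -0, 83.858, -12.336], TCP at [0.184, 0.518, 0.21] pointing down, gripper open.
Joint ranges: [-178.18, 178.18], [-50.72, 133.34], [12.68, 142.11], [-81.47, 261.47], [9.98, 163.14], [-165.26, 165.26]. Speed limits (degrees/s): [136.94, 136.94, 180, 180, 180, 180].

## Interface

Orientations are given as a 3x3 rotation matrix whose columns are the frame's x, y, z axes.
In Python, from rig import sensors, cams, env gives the robot as it stands.
- The arm moves only by the shell command python3 -m crank 'ROWS' [FORCE]. ROWS is a JSON object of lists of equal length, an entry for each row: "hand": the closure in counts, from 0 (fully open) to 255 (shut); "translation": the shift along the tool's x, y, z in m, a list of three; "dr": the turn, a rotation vector about the tool's x, y, z in rad, a list of three. A call has 1 to 5 rows; each row is the pose to reach, as a shift and turn from the pose commanded when the call began, along the tool's axes at that moment; what a row does not reach only later rows make up. A row lasts 1/10 s, in which the tool goes at most 50 mm and 8.59 degrees, less where a joint would pass 70% of its speed; a pose out of reach is approached as far as the arm can. A call with a gripper value outside its range is refused whole. The fingers move at their own pace and stop on an object; FORCE is the grip in N (left out, the last holds). Time passes only in rows, so rows that repeat a pose let the fingers close. It gives the time, the measured TCP pose, the force and the opening at its end, in the units of the state.
- sensors.observe(): the state, without advancing time (a new reading comes with each control period).
- cams.get_image(name): name is "scene" or "top"; returns (picture, depth): 480x640x3 uint8, blue, green, red; 480x640 float32, m along the optical axis (not along the pixel's ray), 0 where there is no reading.
- cams.calibration(name): a dict with "vertical_fov" (degrees; the focal length in pixels is half the picture's height over the tangent of half this angle, whatever the lens; pixels are square), "cx", "cy" (the principal point, pixels), "extrinsics" (4x4, takes a point from camera to world coordinates). Camera axes: x right, y down, z forward; pixel columns grow to the right and rows downward; lengths in m; the calibration is good to about 2 mm. A picture is of the moment at which its call begins. calibration takes no time and is no camera call.
- env.close_job(): hands the job in, once; it reports no verdict.
The state is a dict: "time_s": time; "q": joint angles; "qvel": joint speeds; "joint_efforts": joint torques, N m; "position": TCP position; "tool_rot": TCP orientation; "ft_force": force on the tool from outside, world axes, zero at the start; "wrist_torque": the same for the moment, N m; "grip_width": finger opening in m.
Only numpy, scipy, OpenCV 4.12 (cv2) and the standard library are available. Lean on these libraries where they do the work, as an engineer would, in place of code of your own. Each camera call takes 0.05 s, during which the arm holds its last target. There are 200 camera calls.

## Working session

There is one attempt and no reset: what is moved stays moved. The work goes in short steps, Python scripts to look and compute and a shell command to move; the robot and the scene stay as the last step left them, time stands still between calls to the robot, and variables do not carry over. Pictures are saved under pics/ and viewed, about 8 in all and at most 12, crops included, and the job is handed in when it is done.

```bash
mkdir -p pics
python3 - <<'E'
from rig import sensors,cams,env
import cv2,numpy as np
for n in("scene","top"):
    p,d=cams.get_image(n); cv2.imwrite(f"pics/{n}0.png",p); np.save(f"{n}d.npy",d)
    c=cams.calibration(n); print(n,c["vertical_fov"],c["cx"],c["cy"],np.round(c["extrinsics"],4).tolist(),(d>0).mean())
s=sensors.observe(); print(s["time_s"],s["position"],np.round(s["tool_rot"],4).tolist(),s["grip_width"])
E
```

```text
scene 45.43274612283514 319.6195481635077 245.8411868820038 [[-0.8926, 0.255, -0.3719, 1.0866], [0.4507, 0.4835, -0.7504, 1.0496], [-0.0115, -0.8374, -0.5465, 0.8346], [0.0, 0.0, 0.0, 1.0]] 0.995712890625
top 51.693220409733776 326.60897562855064 240.24573051453092 [[-0.0199, -0.9841, 0.1767, 0.398], [-0.9998, 0.0202, -0.0, 0.04], [-0.0035, -0.1766, -0.9843, 1.0909], [0.0, 0.0, 0.0, 1.0]] 0.9959407552083334
0.1 [0.1841969  0.51791495 0.20976938] [[-0.0007, 0.3352, 0.9421], [-0.0011, 0.9421, -0.3352], [-1.0, -0.0013, -0.0003]] 0.0854874790824453
```

View pics/top0.png

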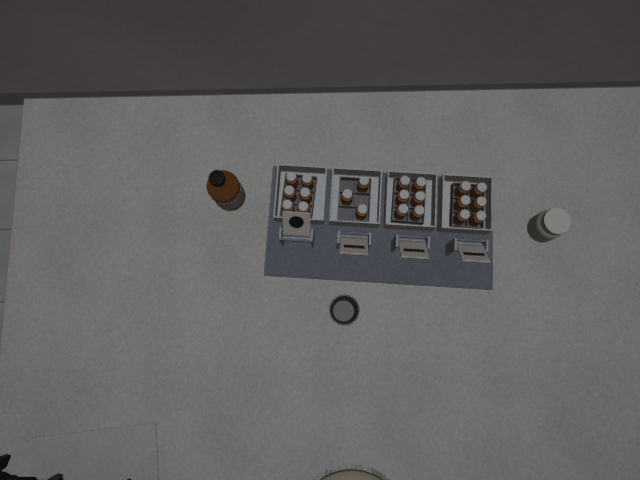

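View pics/scene0.png

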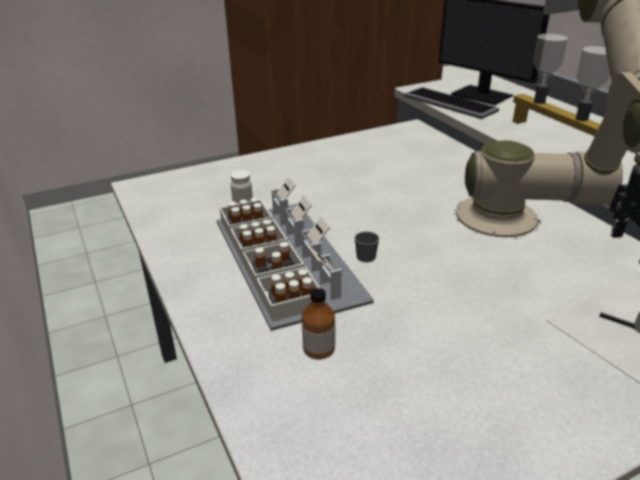

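The top view shows that the bay at the left end (+y, px ~297,195) has a full rack and its dot showing. The second bay (355,197) has 3 vials and its bar showing. The third (411,200) and fourth (467,203) have full racks but their bars showing. Tags 3 and 4 therefore need pushing towards their bins. The scene view agrees, and the filter cup stands in front of bay 2 at (344,310). Next I'll measure positions.

```bash
cat > h.py <<'E'
import numpy as np,cv2
from rig import cams,sensors
def cloud(n,d):
    c=cams.calibration(n); f=240/np.tan(np.radians(c["vertical_fov"]/2)); E=np.array(c["extrinsics"])
    v,u=np.mgrid[:480,:640]; P=np.stack([(u-c["cx"])/f*d,(v-c["cy"])/f*d,d],-1)
    return P@E[:3,:3].T+E[:3,3]
def ray(n,u,v,z):
    c=cams.calibration(n); f=240/np.tan(np.radians(c["vertical_fov"]/2)); E=np.array(c["extrinsics"])
    r=E[:3,:3]@[(u-c["cx"])/f,(v-c["cy"])/f,1]; return E[:3,3]+r*(z-E[2,3])/r[2]
E
python3 - <<'E'
from h import *
d=np.load("topd.npy"); P=cloud("top",d); p=cv2.imread("pics/top0.png")
print("table z",np.median(P[340:400,300:500,2]))
# board corners, bin outer corners by eye
for u,v in((277,165),(491,178),(493,290),(265,276)): print("board",ray("top",u,v,.012).round(3))
R=P[150:300,255:510]
for lo,hi in((.083,.098),(.1,.14)):
    m=((R[...,2]>lo)&(R[...,2]<hi)).astype(np.uint8); n,l,s,c=cv2.connectedComponentsWithStats(m)
    for i in range(1,n):
        if s[i,4]>12: q=R[l==i]; print(lo,s[i,:5]+[255,150,0,0,0],q.min(0).round(3),q.max(0).round(3))
m=(P[...,2]>.03)&(P[...,2]<.2); 
for nm,b in(("cup",(290,340,325,365)),("bottle",(160,215,200,250)),("jar",(200,245,530,580))):
    q=P[b[0]:b[1],b[2]:b[3]][m[b[0]:b[1],b[2]:b[3]]]; print(nm,q.min(0).round(3),q.max(0).round(3))
cv2.imwrite("pics/crop0.png",cv2.resize(p[155:300,255:505],None,fx=3.2,fy=3.2,interpolation=2))
E
```

```text
table z -0.00032859193339318526
board [0.768 0.149 0.012]
board [ 0.727 -0.334  0.012]
board [ 0.475 -0.319  0.012]
board [0.515 0.176 0.012]
0.083 [279 226  34  16 335] [0.576 0.07  0.083] [0.608 0.138 0.098]
0.083 [337 231  35  15 282] [ 0.566 -0.051  0.083] [0.597 0.019 0.098]
0.083 [395 234  35  16 291] [ 0.556 -0.17   0.083] [ 0.587 -0.099  0.098]
0.083 [453 238  36  15 295] [ 0.546 -0.291  0.083] [ 0.577 -0.218  0.098]
0.1 [282 211  28  18 420] [0.602 0.074 0.1  ] [0.634 0.13  0.131]
0.1 [340 243  28  13 291] [ 0.54  -0.041  0.1  ] [0.569 0.014 0.13 ]
0.1 [399 247  30  12 295] [ 0.532 -0.161  0.1  ] [ 0.559 -0.105  0.13 ]
0.1 [459 250  31  13 300] [ 0.521 -0.281  0.1  ] [ 0.55  -0.224  0.13 ]
cup [ 0.406 -0.024  0.03 ] [0.467 0.038 0.064]
bottle [0.663 0.222 0.03 ] [0.731 0.288 0.156]
jar [ 0.578 -0.467  0.03 ] [ 0.64  -0.406  0.09 ]
```

View pics/crop0.png

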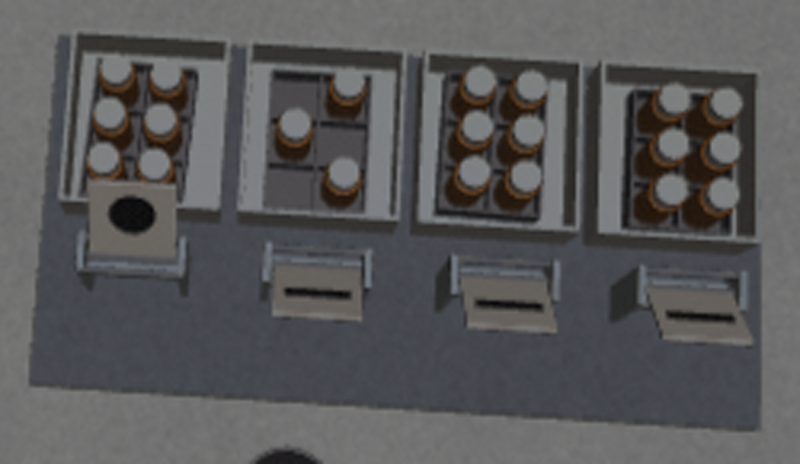

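The hinges sit at about (0.571,-0.134) for tag 3 and (0.562,-0.254) for tag 4, with the bays yawed about -4.8°. The crop confirms the reading: bay 1 full with dot, bay 2 partial with bar, bays 3 and 4 full with bar. I'll shut the fingers, align the tool with the row and travel at z=0.21.

```bash
python3 -m crank '{"hand":[255,255,255,255,255],"translation":[[0,-0.03,0.028],[0,-0.06,0.057],[0,-0.09,0.086],[0,-0.12,0.114],[0,-0.15,0.143]],"dr":[[-0.06,0,0],[-0.12,0,0],[-0.18,0,0],[-0.258,0,0],[-0.258,0,0]]}' 40
python3 - <<'E'
from h import *
s=sensors.observe(); R=np.array(s["tool_rot"]);print(R.round(3).tolist(), s["position"])
for t in((.471,-.126,.21),): print(R.T@(np.array(t)-s["position"]))
E
```

```text
time_s: 0.6
position: [0.2689, 0.3274, 0.2101]
tool_rot: [[-0.0, 0.081, 0.997], [-0.0, 0.997, -0.081], [-1.0, -0.0, -0.0]]
ft_force: [1.3, 0.7, -0.3]
grip_width: 0.0123
[[-0.0, 0.081, 0.997], [-0.0, 0.997, -0.081], [-1.0, -0.0, -0.0]] [0.26888478 0.32735893 0.21013209]
[ 1.90003245e-04 -4.35490637e-01  2.38186409e-01]
```

```bash
python3 -m crank '{"hand":[255,255,255,255,255],"translation":[[0,-0.043,0.023],[0,-0.086,0.046],[0,-0.13,0.07],[0,-0.173,0.094],[0,-0.217,0.118]],"dr":[[0,0,0],[0,0,0],[0,0,0],[0,0,0],[0,0,0]]}'; python3 -m crank '{"hand":[255,255,255,255,255],"translation":[[0,-0.043,0.023],[0,-0.086,0.046],[0,-0.13,0.07],[0,-0.173,0.094],[0,-0.217,0.12]],"dr":[[0,0,0],[0,0,0],[0,0,0],[0,0,0],[0,0,0]]}'; python3 -m crank '{"hand":[255,255,255,255],"translation":[[0.035,0,0],[0.07,0,0],[0.103,0,0],[0.103,0,0]],"dr":[[0,0,0],[0,0,0],[0,0,0],[0,0,0]]}';  python3 - <<'E'
from h import *
s=sensors.observe(); R=np.array(s["tool_rot"])
for t in((.571,-.134,.107),(.562,-.254,.107)): print("to hinge",R.T@(np.array(t)-s["position"]))
E
```

```text
time_s: 1.1
position: [0.3684, 0.101, 0.2103]
tool_rot: [[0.0, 0.084, 0.996], [0.0, 0.996, -0.084], [-1.0, 0.0, 0.0]]
ft_force: [1.4, 0.8, -0.4]
grip_width: -0.0001
time_s: 1.6
position: [0.4693, -0.1245, 0.2101]
tool_rot: [[-0.0, 0.084, 0.996], [0.0, 0.996, -0.084], [-1.0, 0.0, -0.0]]
ft_force: [0.5, 0.4, -0.3]
grip_width: -0.0001
time_s: 2.0
position: [0.467, -0.1214, 0.104]
tool_rot: [[-0.007, 0.084, 0.996], [0.004, 0.996, -0.084], [-1.0, 0.003, -0.008]]
ft_force: [-0.1, 0.5, 0.2]
grip_width: -0.0
to hinge [-0.00385304 -0.00378975  0.10470134]
to hinge [-0.00427045 -0.12412084  0.10582168]
```

```bash
python3 -m crank '{"hand":[255,255,255,255,255],"translation":[[-0.003,-0.004,0.02],[-0.003,-0.004,0.035],[-0.003,-0.004,0.05],[-0.003,-0.004,0.06],[-0.003,-0.004,0.07]],"dr":[[0,0,0],[0,0,0],[0,0,0],[0,0,0],[0,0,0]]}'; python3 -m crank '{"hand":[255,255,255,255,255],"translation":[[0,0,0.01],[0,0,0.02],[0,0,0.03],[0,0,0.038],[0,0,0.038]],"dr":[[0,0,0],[0,0,0],[0,0,0],[0,0,0],[0,0,0]]}';  python3 - <<'E'
from h import *
p,d=cams.get_image("top"); cv2.imwrite("pics/top1.png",cv2.resize(p[155:330,255:505],None,fx=3,fy=3,interpolation=2))
E
```

```text
time_s: 2.5
position: [0.5393, -0.1323, 0.1114]
tool_rot: [[0.001, 0.083, 0.997], [-0.001, 0.997, -0.083], [-1.0, -0.0, 0.001]]
ft_force: [-0.4, -0.3, -0.2]
grip_width: -0.0001
time_s: 3.0
position: [0.5772, -0.1355, 0.1101]
tool_rot: [[0.0, 0.083, 0.997], [-0.0, 0.997, -0.083], [-1.0, -0.0, 0.0]]
ft_force: [-0.4, 0.1, -0.4]
grip_width: 0.0001
```

View pics/top1.png

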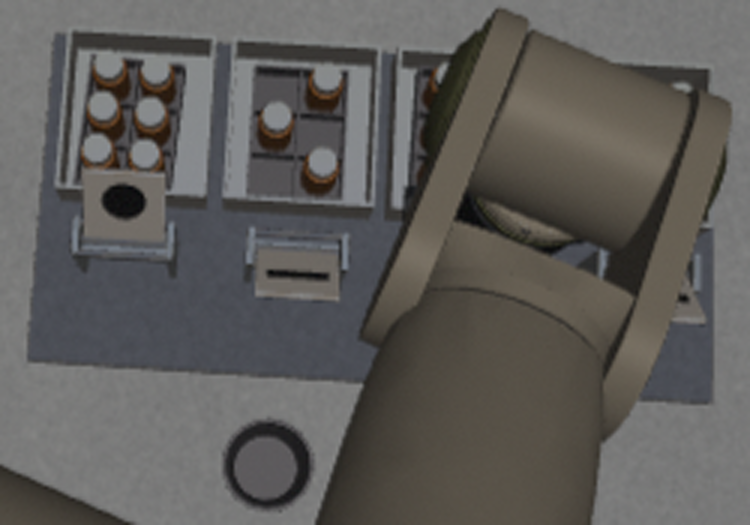

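The arm hides tag 3, so I'll back off, do tag 4 the same way and then check both.

```bash
python3 -m crank '{"hand":[255,255,255,255,255],"translation":[[0,0,-0.03],[0,0,-0.07],[0,0,-0.11],[0,-0.03,-0.11],[0,-0.06,-0.11]],"dr":[[0,0,0],[0,0,0],[0,0,0],[0,0,0],[0,0,0]]}'; python3 -m crank '{"hand":[255,255,255,255],"translation":[[0,-0.03,0],[0,-0.06,0],[0,-0.06,0],[0,-0.06,0]],"dr":[[0,0,0],[0,0,0],[0,0,0],[0,0,0]]}'
python3 - <<'E'
from h import *
s=sensors.observe(); R=np.array(s["tool_rot"])
for t in((.562,-.254,.109),): print("to hinge",R.T@(np.array(t)-s["position"]))
p,d=cams.get_image("scene"); cv2.imwrite("pics/sc2.png",cv2.resize(p[160:340,200:440],None,fx=3,fy=3,interpolation=2))
E
```

```text
time_s: 3.55
position: [0.4604, -0.1859, 0.1108]
tool_rot: [[-0.0, 0.083, 0.997], [0.0, 0.997, -0.083], [-1.0, 0.0, -0.0]]
ft_force: [0.1, 0.1, -0.0]
grip_width: 0.0002
time_s: 3.95
position: [0.4562, -0.2457, 0.1102]
tool_rot: [[-0.0, 0.085, 0.996], [0.001, 0.996, -0.085], [-1.0, 0.001, -0.001]]
ft_force: [-0.2, 0.8, 0.0]
grip_width: 0.0001
to hinge [0.0011513  0.00066468 0.10607933]
```

View pics/sc2.png

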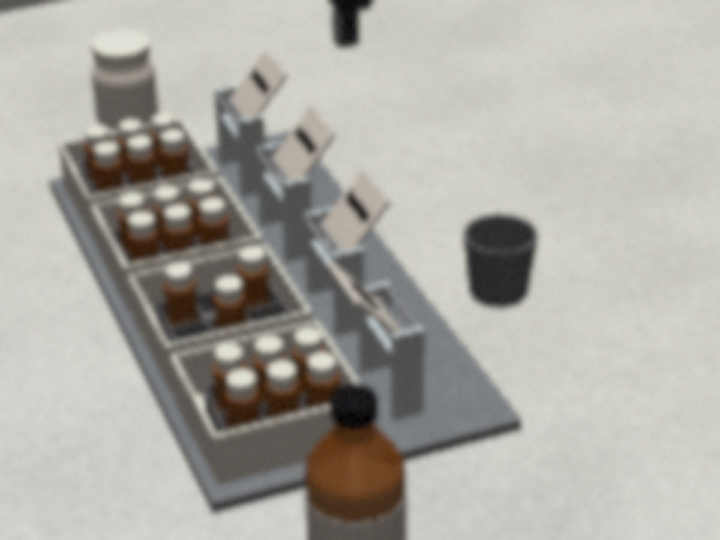

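In this view all of bays 2 to 4 still show their bars, at crop positions (357,205), (304,140) and (260,80). Tag 3 came back, either because it rebounded or because it never passed upright. I'll push tag 4 more slowly and further, then look while holding there.

```bash
python3 -m crank '{"hand":[255,255,255,255,255],"translation":[[0,0,0.02],[0,0,0.04],[0,0,0.055],[0,0,0.065],[0,0,0.075]],"dr":[[0,0,0],[0,0,0],[0,0,0],[0,0,0],[0,0,0]]}'; python3 -m crank '{"hand":[255,255,255,255,255],"translation":[[0,0,0.01],[0,0,0.02],[0,0,0.03],[0,0,0.038],[0,0,0.038]],"dr":[[0,0,0],[0,0,0],[0,0,0],[0,0,0],[0,0,0]]}';  python3 -m crank '{"hand":[255,255,255,255,255],"translation":[[0,0,0],[0,0,0],[0,0,0],[0,0,0],[0,0,0]],"dr":[[0,0,0],[0,0,0],[0,0,0],[0,0,0],[0,0,0]]}'
python3 - <<'E'
from h import *
p,d=cams.get_image("scene"); cv2.imwrite("pics/sc3.png",cv2.resize(p[120:300,200:440],None,fx=3,fy=3,interpolation=2))
E
```

```text
time_s: 4.5
position: [0.5319, -0.2511, 0.1103]
tool_rot: [[-0.0, 0.083, 0.997], [0.0, 0.997, -0.083], [-1.0, 0.0, -0.0]]
ft_force: [0.5, 1.3, -0.1]
grip_width: -0.0002
time_s: 5.0
position: [0.5701, -0.2553, 0.1101]
tool_rot: [[0.0, 0.083, 0.997], [-0.0, 0.997, -0.083], [-1.0, -0.0, 0.0]]
ft_force: [-0.2, 0.1, -0.6]
grip_width: 0.0002
time_s: 5.5
position: [0.5692, -0.2553, 0.1104]
tool_rot: [[0.0, 0.084, 0.996], [-0.0, 0.996, -0.084], [-1.0, -0.0, 0.0]]
ft_force: [-0.0, 0.1, -0.2]
grip_width: -0.0003
```

View pics/sc3.png

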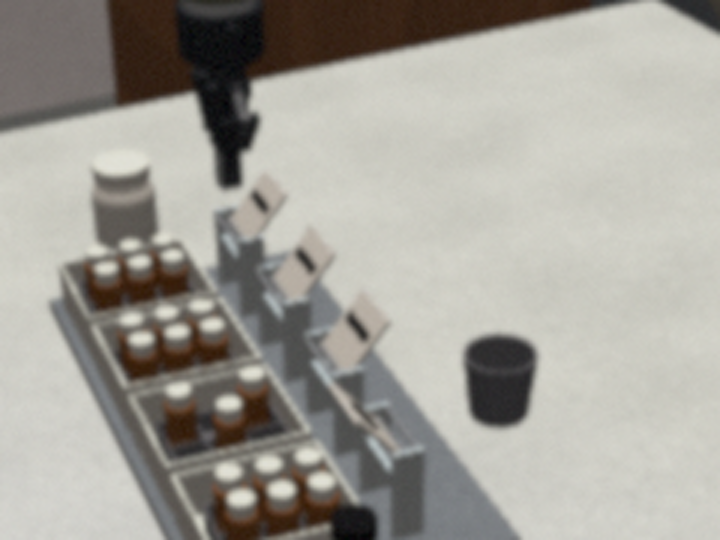

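The fingertips appear at scene px ~(276,182), up and beyond tag 4, which is at ~(287,188). They never touched it. I'll check how the calibration compares with the robot pose.

Run:
```python
from h import *
def proj(n,X):
    c=cams.calibration(n); f=240/np.tan(np.radians(c["vertical_fov"]/2)); E=np.array(c["extrinsics"])
    x=E[:3,:3].T@(np.array(X)-E[:3,3]); return (f*x[:2]/x[2]+[c["cx"],c["cy"]]).round(1)
s=sensors.observe(); print("tcp in scene",proj("scene",s["position"]), s["position"])
for h in((.592,.104,.08),(.582,-.016,.08),(.572,-.134,.08),(.562,-.254,.08)): print("hinge",proj("scene",h),proj("top",h))
p,d=cams.get_image("scene");P=cloud("scene",d)
print("finger tip pts",P[181,274:279].round(3).tolist(),P[176,276].round(3))
for u,v in((287,188),(301,207),(319,228),(250,213)): print((u,v),P[v,u].round(3))
print("table pts", P[300,450].round(3),P[420,350].round(3))
p,d=cams.get_image("top");P=cloud("top",d); 
for u,v in((355,245),(411,200),(343,310),(297,222)): print("top",(u,v),P[v,u].round(3))
cv2.imwrite("pics/top4.png",p)
```

```text
tcp in scene [276.4 188.6] [ 0.5692673  -0.25525104  0.11038858]
hinge [330.1 267.2] [295.7 234.9]
hinge [310.9 240.9] [353.6 238.5]
hinge [294.5 218.3] [410.7 242.1]
hinge [279.6 198. ] [469.  245.7]
finger tip pts [[0.577, -0.251, 0.137], [0.575, -0.247, 0.139], [0.573, -0.245, 0.139], [0.57, -0.246, 0.138], [0.565, -0.252, 0.134]] [ 0.574 -0.242  0.155]
(287, 188) [ 0.541 -0.248  0.109]
(301, 207) [ 0.551 -0.137  0.107]
(319, 228) [ 0.559 -0.017  0.11 ]
(250, 213) [ 0.655 -0.244  0.063]
table pts [0.356 0.25  0.001] [0.731 0.447 0.002]
top (355, 245) [ 0.564 -0.017  0.103]
top (411, 200) [ 0.672 -0.146  0.042]
top (343, 310) [0.415 0.026 0.629]
top (297, 222) [0.613 0.099 0.11 ]
```

View pics/top4.png

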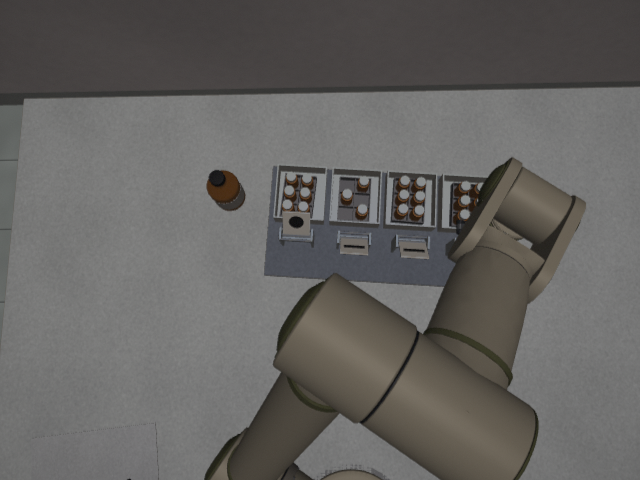

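The xy positions agree, but the visible fingertip ends about 6 px higher than the projected TCP. The real tip therefore looks ~15–20 mm above the reported TCP, high enough to pass over the tag's edge at 126 mm. I'll measure the tip height.

Run:
```python
from h import *
p,d=cams.get_image("scene");P=cloud("scene",d)
g=p.max(2)
for v in range(172,196): print(v,g[v,266:290].tolist(),P[v,276].round(3))
cv2.imwrite("pics/z5.png",cv2.resize(p[140:220,245:325],None,fx=7,fy=7,interpolation=cv2.INTER_NEAREST))
```

```text
172 [205, 206, 207, 207, 187, 139, 86, 55, 36, 26, 16, 23, 32, 74, 135, 179, 201, 206, 206, 207, 208, 207, 208, 207] [ 0.571 -0.247  0.164]
173 [205, 207, 208, 207, 187, 143, 89, 60, 39, 23, 19, 25, 32, 76, 138, 184, 203, 207, 207, 207, 209, 209, 207, 207] [ 0.573 -0.243  0.164]
174 [209, 207, 209, 205, 189, 147, 94, 61, 42, 26, 24, 22, 26, 73, 132, 182, 203, 207, 209, 208, 208, 208, 209, 208] [ 0.571 -0.247  0.158]
175 [209, 209, 207, 206, 191, 150, 97, 63, 42, 22, 21, 25, 29, 68, 128, 182, 203, 206, 208, 209, 207, 207, 207, 208] [ 0.574 -0.241  0.159]
176 [208, 207, 206, 205, 193, 151, 100, 64, 43, 26, 25, 22, 29, 63, 127, 178, 201, 209, 209, 209, 207, 205, 204, 205] [ 0.573 -0.244  0.154]
177 [206, 206, 206, 204, 192, 154, 103, 64, 44, 29, 23, 26, 27, 61, 121, 178, 199, 207, 208, 209, 206, 201, 197, 203] [ 0.573 -0.244  0.151]
178 [207, 206, 206, 205, 192, 159, 108, 67, 45, 27, 24, 25, 26, 56, 119, 174, 202, 204, 204, 202, 199, 193, 191, 196] [ 0.574 -0.242  0.149]
179 [206, 206, 204, 203, 194, 167, 116, 72, 47, 31, 28, 26, 27, 52, 114, 174, 200, 205, 202, 199, 192, 187, 187, 189]
[... 1666 characters left out ...]
 119, 108, 102, 112, 140, 165, 179, 183, 183, 181, 183, 182, 180, 171, 154, 144, 150] [ 0.558 -0.288  0.085]
192 [199, 201, 200, 200, 186, 157, 129, 115, 101, 104, 127, 154, 174, 180, 182, 184, 181, 184, 183, 184, 180, 174, 160, 157] [ 0.559 -0.287  0.083]
193 [202, 202, 201, 201, 187, 155, 124, 114, 110, 111, 133, 157, 172, 180, 182, 181, 183, 182, 182, 181, 182, 175, 161, 161] [ 0.561 -0.282  0.083]
194 [202, 202, 201, 200, 187, 158, 117, 107, 113, 111, 123, 146, 166, 177, 182, 183, 183, 182, 181, 182, 181, 170, 159, 169] [ 0.563 -0.277  0.082]
195 [201, 204, 205, 201, 190, 158, 116, 101, 107, 116, 116, 129, 154, 170, 179, 181, 182, 183, 183, 180, 173, 162, 164, 182] [ 0.558 -0.289  0.072]
```

View pics/z5.png

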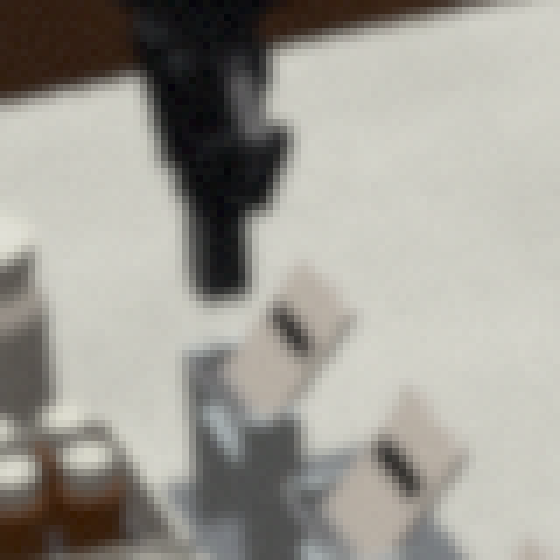

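The tip ends at v≈182, where the depth gives z≈0.133, while the reported TCP is 0.110. The real fingertips are about 22 mm short of the reported TCP, so they went over both tags without touching them. I'll aim for a reported z of ~0.086 (true tip ~0.108), retreating high first.

```bash
python3 -m crank '{"hand":[255,255,255,255,255],"translation":[[-0.03,0,0],[-0.03,0,-0.04],[-0.03,0,-0.08],[-0.03,0,-0.12],[-0.01,0,-0.12]],"dr":[[0,0,0],[0,0,0],[0,0,0],[0,0,0],[0,0,0]]}'; python3 -m crank '{"hand":[255,255,255],"translation":[[0.03,0,0],[0.034,0,0],[0.034,0,0]],"dr":[[0,0,0],[0,0,0],[0,0,0]]}'
python3 - <<'E'
from h import *
s=sensors.observe(); R=np.array(s["tool_rot"])
print("to hinge",R.T@(np.array((.562,-.254,.086))-s["position"]))
p,d=cams.get_image("scene");P=cloud("scene",d);g=p.max(2)
m=(g<70); m[:, :280]=0; m[:,345:]=0;m[:130]=0;m[186:]=0
v,u=np.nonzero(m); i=np.argsort(-v)[:6]; print([(u[k],v[k],P[v[k],u[k]].round(3).tolist()) for k in i])
E
```

```text
time_s: 6.2
position: [0.4473, -0.2451, 0.1224]
tool_rot: [[0.002, 0.085, 0.996], [-0.002, 0.996, -0.085], [-1.0, -0.002, 0.002]]
ft_force: [1.5, -0.9, -0.3]
grip_width: -0.0001
time_s: 6.5
position: [0.4497, -0.2451, 0.0862]
tool_rot: [[-0.001, 0.084, 0.996], [0.001, 0.996, -0.084], [-1.0, 0.001, -0.001]]
ft_force: [1.2, 0.8, 0.2]
grip_width: 0.0001
to hinge [0.0001385  0.00053117 0.11260209]
[(np.int64(319), np.int64(181), [0.45, -0.233, 0.115]), (np.int64(318), np.int64(181), [0.452, -0.236, 0.114]), (np.int64(317), np.int64(181), [0.456, -0.234, 0.116]), (np.int64(316), np.int64(181), [0.458, -0.235, 0.116]), (np.int64(320), np.int64(180), [0.443, -0.242, 0.113]), (np.int64(319), np.int64(180), [0.449, -0.235, 0.117])]
```

```bash
python3 -m crank '{"hand":[255,255,255,255,255],"translation":[[0,0,0.03],[0,0,0.05],[0,0,0.06],[0,0,0.07],[0,0,0.08]],"dr":[[0,0,0],[0,0,0],[0,0,0],[0,0,0],[0,0,0]]}'; python3 -m crank '{"hand":[255,255,255,255,255],"translation":[[0,0,0.01],[0,0,0.02],[0,0,0.03],[0,0,0.04],[0,0,0.04]],"dr":[[0,0,0],[0,0,0],[0,0,0],[0,0,0],[0,0,0]]}';  python3 -m crank '{"hand":[255,255,255,255,255],"translation":[[0,0,0],[0,0,0],[0,0,0],[0,0,0],[0,0,0]],"dr":[[0,0,0],[0,0,0],[0,0,0],[0,0,0],[0,0,0]]}'
python3 - <<'E'
from h import *
p,d=cams.get_image("scene"); cv2.imwrite("pics/sc6.png",cv2.resize(p[130:270,230:400],None,fx=4,fy=4,interpolation=2))
E
```

```text
time_s: 7.05
position: [0.5299, -0.2519, 0.0868]
tool_rot: [[0.0, 0.084, 0.996], [-0.0, 0.996, -0.084], [-1.0, -0.0, 0.0]]
ft_force: [0.2, -0.3, -0.2]
grip_width: -0.0002
time_s: 7.55
position: [0.5704, -0.2553, 0.0861]
tool_rot: [[0.0, 0.083, 0.997], [-0.0, 0.997, -0.083], [-1.0, -0.0, 0.0]]
ft_force: [-0.1, -0.3, -0.2]
grip_width: -0.0001
time_s: 8.05
position: [0.5692, -0.2553, 0.0864]
tool_rot: [[0.0, 0.084, 0.996], [-0.0, 0.996, -0.084], [-1.0, -0.0, 0.0]]
ft_force: [-0.2, 0.8, -0.3]
grip_width: -0.0003
```

View pics/sc6.png

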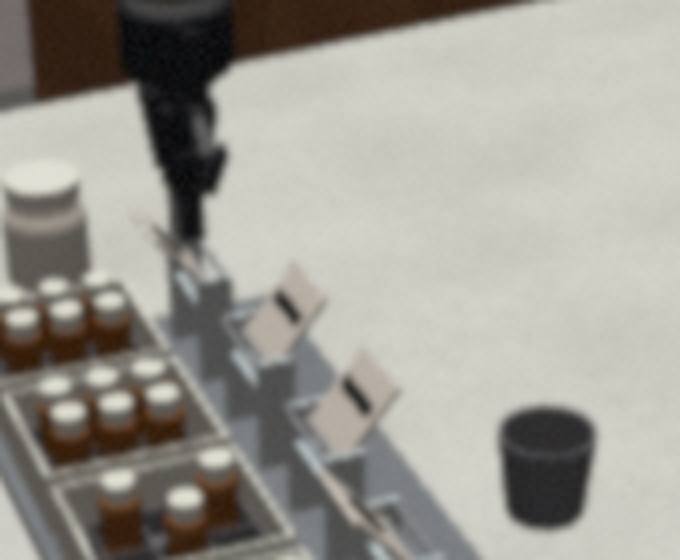

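Tag 4 (crop ~(175,245)) now leans towards its bin, with the finger standing clear behind it. Next I'll retreat, shift +y to tag 3 and push it the same way.

```bash
python3 -m crank '{"hand":[255,255,255,255,255],"translation":[[0,0,-0.03],[0,0,-0.07],[0,0,-0.115],[0,0.04,-0.115],[0,0.08,-0.115]],"dr":[[0,0,0],[0,0,0],[0,0,0],[0,0,0],[0,0,0]]}'; python3 -m crank '{"hand":[255,255,255],"translation":[[0,0.04,0],[0,0.04,0],[0,0.04,0]],"dr":[[0,0,0],[0,0,0],[0,0,0]]}'
python3 - <<'E'
from h import *
s=sensors.observe(); R=np.array(s["tool_rot"])
print("to hinge",R.T@(np.array((.571,-.134,.086))-s["position"]))
E
```

```text
time_s: 8.6
position: [0.4604, -0.166, 0.0866]
tool_rot: [[0.0, 0.088, 0.996], [-0.0, 0.996, -0.088], [-1.0, -0.0, 0.0]]
ft_force: [0.4, -0.0, -0.2]
grip_width: -0.0002
time_s: 8.9
position: [0.465, -0.1257, 0.0866]
tool_rot: [[0.001, 0.082, 0.997], [-0.001, 0.997, -0.082], [-1.0, -0.001, 0.001]]
ft_force: [0.2, -0.4, -0.5]
grip_width: -0.0
to hinge [0.00064758 0.00044573 0.10631465]
```

```bash
python3 -m crank '{"hand":[255,255,255,255,255],"translation":[[0,0,0.03],[0,0,0.045],[0,0,0.055],[0,0,0.065],[0,0,0.075]],"dr":[[0,0,0],[0,0,0],[0,0,0],[0,0,0],[0,0,0]]}'; python3 -m crank '{"hand":[255,255,255,255,255],"translation":[[0,0,0.01],[0,0,0.02],[0,0,0.03],[0,0,0.04],[0,0,0.04]],"dr":[[0,0,0],[0,0,0],[0,0,0],[0,0,0],[0,0,0]]}';  python3 -m crank '{"hand":[255,255,255,255,255],"translation":[[0,0,0],[0,0,0],[0,0,0],[0,0,0],[0,0,0]],"dr":[[0,0,0],[0,0,0],[0,0,0],[0,0,0],[0,0,0]]}'; python3 -m crank '{"hand":[255,255,255,255,255],"translation":[[0,0,-0.04],[0,0,-0.08],[0,0,-0.12],[-0.04,0,-0.12],[-0.08,0,-0.12]],"dr":[[0,0,0],[0,0,0],[0,0,0],[0,0,0],[0,0,0]]}'; python3 -m crank '{"hand":[255,255,255,255,255],"translation":[[-0.04,0,-0.03],[-0.07,0.02,-0.06],[-0.1,0.06,-0.08],[-0.1,0.1,-0.08],[-0.1,0.14,-0.08]],"dr":[[0,0,0],[0,0,0],[0,0,0],[0,0,0],[0,0,0]]}'; python3 -m crank '{"hand":[255,255,255,255,255],"translation":[[0,0.04,0],[0,0.09,0],[0,0.13,0],[0,0.17,0],[0,0.21,0]],"dr":[[0,0,0],[0,0,0],[0,0,0],[0,0,0],[0,0,0]]}'; python3 -m crank '{"hand":[255,255,255,255,255],"translation":[[0,0.04,0],[0,0.08,0],[0,0.1,0],[0,0.1,0],[0,0.1,0]],"dr":[[0,0,0],[0,0,0],[0,0,0],[0,0,0],[0,0,0]]}';python3 - <<'E'
from h import *
p,d=cams.get_image("top"); P=cloud("top",d); R=P[150:300,255:510]
m=((R[...,2]>.1)&(R[...,2]<.14)).astype(np.uint8); n,l,s,c=cv2.connectedComponentsWithStats(m)
for i in range(1,n):
    if s[i,4]>50: q=R[l==i]; print(q.min(0).round(3),q.max(0).round(3))
a=p[140:340,200:590]; b=cv2.resize(a,None,fx=2,fy=2,interpolation=2); cv2.imwrite("pics/top7.png",b)
o=cv2.imread("pics/top0.png"); df=cv2.absdiff(o,p).max(2)
for nm,(x0,x1,y0,y1) in dict(cup=(290,340,325,365),bottle=(160,215,200,250),jar=(200,245,530,580),r1=(168,210,275,325),r2=(168,222,332,380),r3=(172,226,388,434),r4=(176,228,444,490)).items(): print(nm,(df[x0:x1,y0:y1]>40).sum())
E
```

```text
time_s: 9.4
position: [0.5398, -0.1329, 0.0862]
tool_rot: [[-0.0, 0.084, 0.996], [0.0, 0.996, -0.084], [-1.0, 0.0, -0.0]]
ft_force: [-0.5, 0.0, -0.8]
grip_width: -0.0001
time_s: 9.9
position: [0.5805, -0.1358, 0.0862]
tool_rot: [[0.001, 0.083, 0.997], [-0.0, 0.997, -0.083], [-1.0, -0.0, 0.001]]
ft_force: [0.0, 0.8, 0.4]
grip_width: -0.0001
time_s: 10.4
position: [0.5793, -0.1357, 0.0864]
tool_rot: [[0.0, 0.084, 0.996], [-0.0, 0.996, -0.084], [-1.0, -0.0, 0.0]]
ft_force: [0.5, 1.0, 0.2]
grip_width: 0.0002
time_s: 10.9
position: [0.4576, -0.1248, 0.1666]
tool_rot: [[-0.004, 0.084, 0.996], [0.002, 0.996, -0.084], [-1.0, 0.002, -0.004]]
ft_force: [0.7, -0.4, -0.1]
grip_width: 0.0003
time_s: 11.4
position: [0.3914, 0.0219, 0.2677]
tool_rot: [[0.003, 0.085, 0.996], [-0.001, 0.996, -0.085], [-1.0, -0.0, 0.003]]
ft_force: [0.8, 0.1, -0.8]
grip_width: -0.0003
time_s: 11.9
position: [0.409, 0.2317, 0.2665]
tool_rot: [[0.0, 0.083, 0.997], [0.0, 0.997, -0.083], [-1.0, 0.0, 0.0]]
ft_force: [1.3, -0.3, 0.4]
grip_width: -0.0
time_s: 12.4
position: [0.4175, 0.3293, 0.2662]
tool_rot: [[-0.0, 0.083, 0.997], [-0.0, 0.997, -0.083], [-1.0, -0.001, -0.0]]
ft_force: [0.4, -0.1, 0.3]
grip_width: 0.0003
[0.602 0.074 0.1  ] [0.633 0.13  0.13 ]
[ 0.583 -0.166  0.1  ] [ 0.614 -0.109  0.131]
[ 0.573 -0.285  0.1  ] [ 0.603 -0.228  0.13 ]
[ 0.54  -0.042  0.1  ] [0.569 0.014 0.13 ]
cup 0
bottle 0
jar 0
r1 0
r2 0
r3 115
r4 118
```

View pics/top7.png

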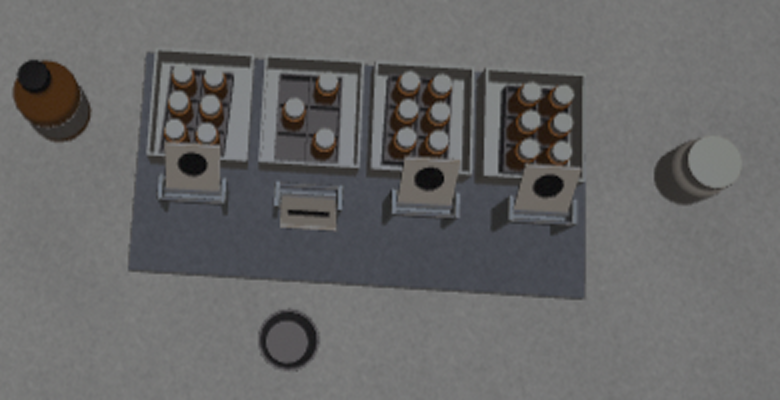

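The last view shows dots on bays 1, 3 and 4, at (192,165), (429,178) and (548,186), and the bar on bay 2 at (308,211). The arm is clear and nothing else has moved: the only changed pixels around racks 3 and 4 are the tags now overlapping them in the view.

```bash
python3 -c "
from rig import env; print(env.close_job())"
```

```text
the job is handed in; nothing more can be done
None
```

The job is handed in at about 12.5 s of the 58 s limit. The three bins with full racks now show the dot, and the bin with the half-empty rack shows the bar.

- **What I moved:** Counting from the +y end, I pushed the tags of bays 3 and 4 over towards their bins. Bay 1 (full, dot) and bay 2 (3 vials, bar) were already right, so I left them alone.
- **Failed first attempt:** My first push at each tag passed over it without touching. The reported tool tip sits about 22 mm lower than where the camera shows the fingertips. I lowered the tool by that amount, and both tags then went over on the next push.
- **Last checks:** The top camera's depth puts tags 1, 3 and 4 leaning towards their bins and tag 2 leaning away. The picture shows the matching dots and bar. The bottle, jar, filter cup and racks 1 and 2 showed no change between the first and last pictures. Around racks 3 and 4 only a few pixels changed, where the tags now overlap them in the view. Measured contact forces stayed below about 2 N, and the arm ended clear of everything.

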